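One turn of the tincture press

ROBOT

A 6-joint arm with a two-finger parallel gripper is mounted at the origin on the work surface. World frame = base frame: x ahead of the robot, y to its left, z up, the work surface at z = 0. Lengths are in m, angles in rad, forces in N, time in s.
With the tool pointing down it reaches from about 0.35 to 0.775 m from the base axis. Payload 5.5 kg.
Tool frame: the origin (TCP) lies between the finger pads; the fingertips stand 17 mm ahead of it and the grasp point (between the pads) lies 2 mm behind it (env.finger_overhang is the z of the fingertips in the tool frame, in m); z points along the fingers, y is the line along which they close (so a half turn about z gives the same grasp; the last joint's range is limited). The gripper opens to 85 mm and grips with 20 to 120 N. Pads are 22 mm wide; open, the fingers measure 114 mm over their backs; the gripper's body (76 mm by 85 mm) begins 54 mm behind the grasp point. The pads swing forward as they close: fully open they stand 13 mm farther back than shut.
Start: joints at [-0.14, 0.313, 0.046, 1.304, 0, 1.431], TCP at [0.575, -0, 0.248] pointing down, gripper open.
Joint ranges: [-2.76, 2.76], [-0.86, 1.69], [-1.03, 1.26], [-2.2, 2.34], [-1.47, 1.5], [-3.14, 3.14]. Speed limits (rad/s): [2.57, 2.57, 3.14, 3.14, 3.14, 3.14].

INTERFACE

Orientations are given as a unit quaternion [x, y, z, w].
In Python, from bench import env gives the robot as it stands.
- The arm moves only by the tool arm_command, never from a script. Its argument "moves" is a list of rows, each a list of 7 numbers: the shift along the tool's x, y, z in m, then the turn, a rotation vector about the tool's x, y, z in degrees, then the closure in counts, from 0 (fully open) to 255 (shut). In form: [[dx, dy, dz, ax, ay, az, hand], ...]. A call has 1 to 5 rows; each row is the pose to reach, as a shift and turn from the pose commanded when the call began, along the tool's axes at that moment; what a row does not reach only later rows make up. A row lasts 1/12 s, in which the tool goes at most 41.7 mm and 7.16 degrees, less where a joint would pass 70% of its speed; a pose out of reach is approached as far as the arm can. A call with a gripper value outside its range is refused whole. The fingers move at their own pace and stop on an object; the grip force is fixed at half the most. Time passes only in rows, so rows that repeat a pose let the fingers close. It gives the time, the measured TCP pose, the force, the opening and the grip force at its end, in the units of the state.
- env.get_obs(): the state, without advancing time (a new reading comes with each control period).
- env.snapshot(name): name is "scene" or "side" or "wrist"; returns a dict with "color" (420x560x3 uint8, red, green, blue), "fx", "fy", "cx", "cy" (pixels), "R" (3x3) and "t" (3): a world point X has camera coordinates R X + t. Camera axes: x right, y down, z forward; pixel columns grow to the right and rows downward; lengths in m; the calibration is good to about 2 mm. The wrist camera is an equidistant fisheye: a pixel r from the principal point sees the ray r / f radians off the axis. A picture is of the moment at which its call begins. There is no depth.
- env.close_job(): hands the job in; it is judged then, once.
The state is a dict: "time_s": time; "joint_positions": joint angles; "joint_vel": joint speeds; "joint_torque": joint torques, N m; "tool_pos": TCP position; "eef_rot": TCP orientation; "contact_force": force on the tool from outside, world axes, zero at the start; "wrist_torque": the same for the moment, N m; "width": opening from 0.0 (shut) to 1.0 (fully open); "finger_force": force on a finger pad.
Only numpy, scipy, OpenCV 4.12 (cv2) and the standard library are available. Lean on these libraries where they do the work, as an engineer would, in place of code of your own. Each camera call takes 0.05 s, during which the arm holds its last target. There are 200 camera calls.

TASK

On the herb press, push the drain tap's lever round with a fingertip until the tap is fully open, its lever pointing straight out from the press. Then push the hand wheel by its upright handle clockwise (seen from above) through exactly one turn, so that the handle comes back to where it began, and take the hand away. Only push from outside: do not take the lever or the handle between the fingers, leave the little glass under the spout where it is, and lift or shift nothing else on the table.

Things in the scene. Friction and masses are not known exactly. Their poses are not given: they have to be found in the camera images.
- press: The bench-top herb press, fixed to the table: two steel columns on dark feet carry a steel drip tray, an aluminium basket (d 107) and a dark crossbeam (190 long along y, its top 211 above the table). Origin on the table under the wheel's axis. z is up; its -x axis points along the outlet pipe to the drain tap, its y axis along the crossbeam. Feet and beam reach 95 mm from the axis along y, the feet 85 mm along x, the tray has radius 86 (top 92 high). All sizes in mm.
- wheel (a joint): Turn of the hand wheel about its vertical axis, rad; grows clockwise seen from above; one turn is 6.283. It starts anywhere from -2.7 to 2.7, has no stop within several turns, is stiff (about 4 N at the handle) and stays where it is left, without coasting. At 0 the handle stands on the press's +x side.
- wheel_hub (a point): Point on the wheel's axis at the top of its hub, 263 mm above the table. The aluminium wheel is horizontal: a rim of radius 70 to its middle (14 mm round bar, its top 252 mm above the table), three spokes, a hub of radius 17. The wheel hangs free above the crossbeam, nothing else is as high.
- handle_top (a point): Centre of the top of the wheel's upright black handle, 300 mm above the table: a round peg 20 mm thick which stands 47 mm above the rim, 70 mm from the wheel's axis, where one spoke meets the rim. It is a sleeve that revolves freely on its pin, so it rolls on what pushes it.
- tap (a joint): Turn of the drain tap's lever, rad: 0 is shut (lever square to the pipe, pointing to the press's -y), 1.571 is fully open, at its stop (lever along the press's -x, straight away from the press). Grows clockwise seen from above. Starts from 0 to 0.25; light (about 1 N at the stub) and stays where it is left.
- tap_pivot (a point): The tap lever's vertical pivot axis, at the lever's mid-height, 122 mm above the table, 170 mm from the wheel's axis along the press's -x. The tap's body below it has radius 17.
- tap_stub (a point): Centre of the top of the small upright black stub at the end of the tap lever: 16 mm thick, its top 154 mm above the table, 65 mm from the pivot. The flat steel lever under it is 14 mm wide, its top 126 mm and its underside 118 mm above the table; the stub stands 28 mm above it.
- spout (a point): Centre of the tap's downward mouth, 66 mm above the table, right below the tap's pivot.
- beaker: Small glass that stands under the spout, radius 28, height 52; origin at the centre of its underside. Loose; leave it.
- cup: White cup beside the press, radius 27, height 50; origin at the centre of its underside. Loose bystander.
- goblet: Small stemmed glass beside the tap, foot radius 27, height 100; origin at the centre of its underside. Loose bystander.
- bottle: Brown bottle, radius 33, height 190; origin at the centre of its underside. Loose bystander.
- jar: Green glass jar with a steel lid, radius 42, height 100; origin at the centre of its underside. Loose bystander.
- pot: Copper pot, radius 60, height 90; origin at the centre of its underside. Loose bystander.
- spoon: Wooden spoon lying flat, 200 long along its x; origin at the middle of its underside. Loose bystander.

How it is judged:
On the way, in this order (a step that is already met when the one before it is completed fails the run):
1. the drain tap is fully open (value of joint tap above 1.35 rad), for 0.1 s.
2. the wheel's handle passes the far side of its circle (distance of handle_top from where it was at the start of the episode above 0.13 m).
At the end, for the whole second after the job is handed in: The tap's lever is within about 12 degrees of its open stop; the wheel rests one turn clockwise from its start, the top of its handle within 17 mm (about 14 degrees) of where it began; the glass still stands under the spout (within 20 mm) (value of joint tap above 1.35 rad and value of joint wheel between 3.25 and 9.35 rad and distance of handle_top from where it was at the start of the episode below 0.017 m and velocity of joint wheel between -0.05 and 0.05 rad/s and horizontal distance between beaker and spout below 0.02 m); the robot touches nothing.
It fails at once if the wheel is turned before the tap is open (value of joint tap below 1.2 rad and distance of handle_top from where it was at the start of the episode above 0.03 m).
It fails at once if the wheel's handle is taken between the fingers (horizontal distance between the grasp point and handle_top below 0.009 m and z of the grasp point in the frame of handle_top below 0.004 m).
It fails at once if the tap's lever is taken between the fingers (horizontal distance between the grasp point and tap_stub below 0.009 m and z of the grasp point in the frame of tap_stub below 0.004 m).
It fails at once if the glass under the spout is shifted or lifted by more than 20 mm (distance of beaker from where it was at the start of the episode above 0.02 m).
It fails at once if a bystander is shifted or lifted by more than 30 mm (distance of any of cup, goblet, bottle, jar, pot, spoon from where it was at the start of the episode above 0.03 m).
It also fails if it takes over 72 s, if anything falls off the work surface, if the arm or the gripper's body presses on something with over 40 N, if the wrist force passes 120 N, or if a joint passes its speed limit or range.

## Working session

There is one attempt and no reset: what is moved stays moved. The work goes in short steps, Python scripts to look and compute and a tool call to move; the robot and the scene stay as the last step left them, time stands still between calls to the robot, and variables do not carry over. Pictures are saved under pics/ and viewed, at most 10 in all, crops included, and the job is handed in when it is done.

Besides the shell and the picture viewer there is one more tool, called after "Emit:" as name([rows], argument=value, ...), one row to a line, values as JSON. arm_command: Moves the arm, as the interface text tells. Its arguments: {"type":"object","properties":{"moves":{"type":"array"}},"required":["moves"]}

```bash
mkdir -p pics; cat > h.py <<'E'
import numpy as np, cv2
from bench import env
def save(n,f):
    s=env.snapshot(n); cv2.imwrite(f'pics/{f}.png',s['color'][:,:,::-1]); np.savez(f'pics/{f}.npz',**s); return s
def ray(s,u,v,z):
    d=np.array([(u-s['cx'])/s['fx'],(v-s['cy'])/s['fy'],1.]); R=np.array(s['R']);o=-R.T@np.array(s['t']); d=R.T@d
    return (o+d*(z-o[2])/d[2]).round(4)
def proj(s,X):
    c=np.array(s['R'])@np.array(X)+s['t']; return (c[0]/c[2]*s['fx']+s['cx'], c[1]/c[2]*s['fy']+s['cy'])
E
python3 - <<'E'
from h import *
for n in('scene','side'):
    s=save(n,n); print(n,s['fx'],s['cx'],-np.array(s['R']).T@s['t'])
print(env.get_obs())
E
```

```text
scene 527.6219827852617 276.61447059405447 [ 1.41358412 -0.06272765  1.60651836]
side 449.57330218245545 276.46220030614063 [ 0.2647373  -0.91222605  1.0143092 ]
{'time_s': 0.1, 'joint_positions': array([-1.39624090e-01,  3.13926221e-01,  4.50959539e-02,  1.30358346e+00,
        7.42271271e-07,  1.43120375e+00]), 'joint_vel': array([ 0.00060135, -0.00144828,  0.00252969, -0.00106681,  0.00099262,
        0.00131357]), 'joint_torque': array([ 3.58776997e-03, -4.81727242e+01,  2.99244744e+01,  1.27543980e-02,
       -1.12281841e-04,  1.60051752e-05]), 'tool_pos': array([5.74581072e-01, 3.56072091e-05, 2.47498859e-01]), 'eef_rot': array([ 7.07117692e-01,  7.07095408e-01, -4.86402396e-04, -6.46070278e-04]), 'contact_force': array([ 0.16638706, -0.43171873,  0.27425972]), 'wrist_torque': array([-0.01853315,  0.00063836, -0.00885138]), 'finger_force': 0.0, 'width': 1.0012073337532863}
```

View pics/scene.png

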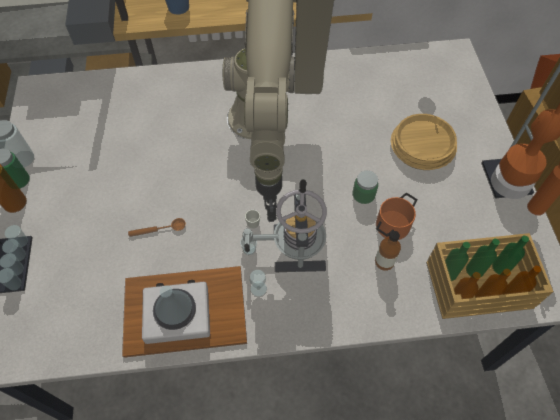

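View pics/side.png

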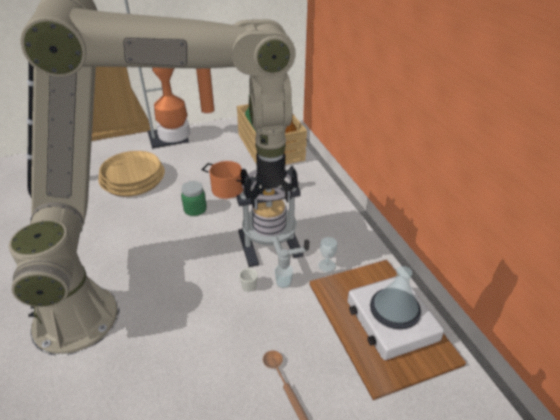

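Scene: robot at top (+x down, +y right), press near (300,235), tap at about (250,240) on the −y side, goblet (258,283), cup (253,217); the wheel handle seems to be near (303,187), partly by the gripper. I'll zoom in.

```bash
python3 - <<'E'
import cv2,numpy as np
a=cv2.imread('pics/scene.png')[165:305,220:345]; b=cv2.imread('pics/side.png')[150:300,215:350]
a=cv2.resize(a,(390,int(390*140/125)),interpolation=2); b=cv2.resize(b,(400,int(400*150/135)),interpolation=2)
h=max(a.shape[0],b.shape[0]); o=np.zeros((h,790,3),np.uint8); o[:a.shape[0],:390]=a;o[:b.shape[0],390:]=b
cv2.imwrite('pics/z1.png',o)
E
```

```text
(no output)
```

View pics/z1.png

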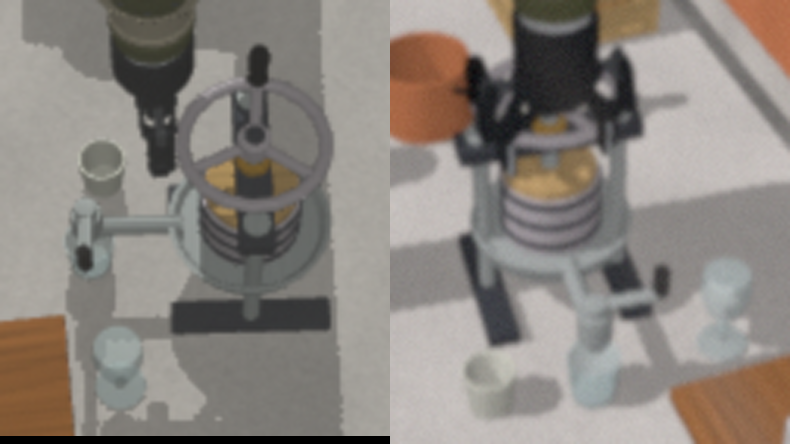

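Crop (scale ~3.1): hub at (302,208), handle top (303,181) nearer to the robot, tap pivot (248,232), stub top (247,245) pointing +x, hence the tap is shut; goblet is beyond the stub at about (258,275).

```bash
python3 - <<'E'
from h import *
s=dict(np.load('pics/scene.npz')); t=dict(np.load('pics/side.npz'))
hub=ray(s,301.7,208.3,.263); ht=ray(s,303.2,181.8,.3); st=ray(s,246.8,245.5,.154); pv=ray(s,248,231.5,.126)
print('hub',hub,'ht',ht,np.linalg.norm((hub-ht)[:2]),'stub',st,'pv',pv,np.linalg.norm((pv-st)[:2]),np.linalg.norm((hub-pv)[:2]))
# side: stub top crop (661,268) scale 2.963
print('stub side',ray(t,215+(661-390)/2.963,150+268/2.963,.154))
# rim ellipse centre by extremes in crop
for x,y in((178,140),(333,148),(255,82),(255,209)): print('rim',ray(s,220+x/3.12,165+y/3.12,.247))
print('goblet foot',ray(s,220+122/3.12,165+383/3.12,0.0),'rim',ray(s,220+118/3.12,165+350/3.12,.1))
print('cup',ray(s,220+102/3.12,165+155/3.12,.05),'pot',ray(s,396,214,.09),'jar',ray(s,367,181,.1),'bottle top',ray(s,393,238,.19))
for x,y in((170,318),(330,313)):print('foot',ray(s,220+x/3.12,165+y/3.12,.01))
E
```

```text
hub [0.6002 0.0933 0.263 ] ht [0.5308 0.1062 0.3   ] 0.0705887384785986 stub [ 0.6484 -0.0816  0.154 ] pv [ 0.5837 -0.0739  0.126 ] 0.06515658063465268 0.1680121721780895
stub side [ 0.6492 -0.0817  0.154 ]
rim [0.5873 0.0205 0.247 ]
rim [0.6138 0.1679 0.247 ]
rim [0.5295 0.1036 0.247 ]
rim [0.6716 0.0841 0.247 ]
goblet foot [ 0.7275 -0.0565  0.    ] rim [ 0.7345 -0.0575  0.1   ]
cup [ 0.477  -0.0528  0.05  ] pot [0.5546 0.4234 0.09  ] jar [0.4183 0.3512 0.1   ] bottle top [0.6936 0.363  0.19  ]
foot [0.6634 0.0015 0.01  ]
foot [0.6774 0.1719 0.01  ]
```

Emit:
arm_command([
  [-0.03,0,0,0,0,0,255],
  [-0.05,0.03,0,0,0,0,255],
  [-0.05,0.06,0,0,0,0,255],
  [-0.05,0.074,0,0,0,0,255],
  [-0.05,0.074,0,0,0,0,255],
])

```text
time_s: 0.52
tool_pos: [0.6511, -0.0507, 0.2465]
eef_rot: [0.707, 0.707, -0.0, -0.0]
contact_force: [-0.6, 0.6, -0.6]
width: 0.302
finger_force: 0.0
```

Emit:
arm_command([
  [0,0,0.035,0,0,0,255],
  [0,0,0.07,0,0,0,255],
  [0,0,0.096,0,0,0,255],
  [0,0,0.096,0,0,0,255],
  [0,0,0.096,0,0,0,255],
])

```text
time_s: 0.93
tool_pos: [0.647, -0.0495, 0.1509]
eef_rot: [0.707, 0.707, -0.001, -0.002]
contact_force: [0.2, 1.2, 0.9]
width: -0.003
finger_force: 0.0
```

```bash
python3 - <<'E'
from h import *
print(env.finger_overhang); o=env.get_obs(); print(o['tool_pos'],o['eef_rot'],o['width'],o['contact_force'])
s=save('scene','s2'); t=save('side','t2')
a=cv2.resize(s['color'][165:305,200:325],(390,437),interpolation=2); b=cv2.resize(t['color'][150:300,215:350],(400,444),interpolation=2)
c=np.zeros((444,790,3),np.uint8); c[:437,:390]=a;c[:,390:]=b
cv2.imwrite('pics/z2.png',c[:,:,::-1])
E
```

```text
0.017
[ 0.64698138 -0.04950676  0.15092334] [ 0.70702477  0.7071848  -0.00132555 -0.00197083] -0.0032537702013766805 [0.19914529 1.22489303 0.88616137]
```

View pics/z2.png

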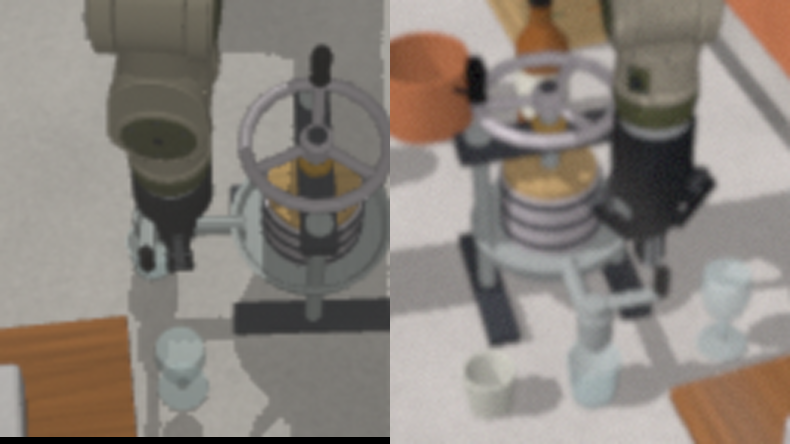

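Side view (661,280) and scene (147,258): the stub is right next to the closed fingertips, clear of them. Now I push along the arc.

Emit:
arm_command([
  [-0.014,0.002,0,0,0,0,255],
  [-0.027,0.003,0,0,0,0,255],
  [-0.039,0.001,0,0,0,0,255],
  [-0.05,-0.002,0,0,0,0,255],
  [-0.06,-0.008,0,0,0,0,255],
])

```text
time_s: 1.45
tool_pos: [0.6412, -0.1116, 0.1529]
eef_rot: [0.707, 0.707, 0.001, 0.0]
contact_force: [-0.9, 4.1, 2.5]
width: 0.001
finger_force: 1.7
```

Emit:
arm_command([
  [-0.01,-0.007,0,0,0,0,255],
  [-0.018,-0.015,0,0,0,0,255],
  [-0.024,-0.023,0,0,0,0,255],
  [-0.028,-0.032,0,0,0,0,255],
  [-0.031,-0.04,0,0,0,0,255],
])

```text
time_s: 1.87
tool_pos: [0.6001, -0.1418, 0.1524]
eef_rot: [0.707, 0.707, 0.0, 0.0]
contact_force: [1.5, 0.8, 1.0]
width: 0.002
finger_force: 0.7
```

Emit:
arm_command([
  [0,0,0,0,0,0,255],
  [0,-0.002,0,0,0,0,255],
  [0,-0.002,0,0,0,0,255],
])

```text
time_s: 2.12
tool_pos: [0.5999, -0.1415, 0.1528]
eef_rot: [0.707, 0.707, 0.0, 0.001]
contact_force: [3.7, -1.7, -1.4]
width: -0.0
finger_force: 1.9
```

```bash
python3 - <<'E'
from h import *
s=save('scene','s3'); t=save('side','t3')
a=cv2.resize(s['color'][165:305,200:325],(390,437),interpolation=2); b=cv2.resize(t['color'][170:320,215:350],(400,444),interpolation=2)
c=np.zeros((444,790,3),np.uint8); c[:437,:390]=a;c[:,390:]=b
cv2.imwrite('pics/z3.png',c[:,:,::-1])
P=np.array([.5837,-.0745,.154])
for d in(0,10,20): 
  th=np.radians(-95.5+d); print(d,*[np.round(proj(q,P+[.065*np.cos(th),.065*np.sin(th),0])) for q in(s,t)])
E
```

```text
0 [227. 228.] [290. 261.]
10 [227. 231.] [294. 260.]
20 [228. 234.] [298. 258.]
```

View pics/z3.png

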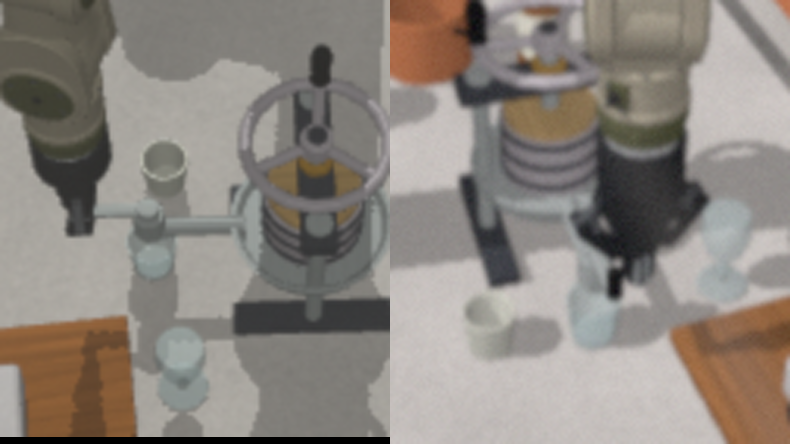

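The lever is in line with the pipe, with the stub at side px ≈(291,260) where the open position predicts (290,261). The tap is open and the glass has not moved. Next I back off, rise and go behind the handle.

Emit:
arm_command([
  [0,0.02,0,0,0,0,255],
  [0,0.02,-0.035,0,0,0,255],
  [0,0.02,-0.07,0,0,0,255],
  [0,0.02,-0.105,0,0,0,255],
  [0,0.02,-0.135,0,0,0,255],
])

```text
time_s: 2.63
tool_pos: [0.6183, -0.1404, 0.2891]
eef_rot: [0.707, 0.707, -0.001, -0.001]
contact_force: [0.3, -0.4, 0.7]
width: 0.0
finger_force: 0.0
```

Emit:
arm_command([
  [0,0,0,0,0,0,255],
  [0.035,-0.02,0,0,0,0,255],
  [0.07,-0.04,0,0,0,0,255],
  [0.105,-0.06,0,0,0,0,255],
  [0.14,-0.084,0,0,0,0,255],
])

```text
time_s: 3.05
tool_pos: [0.5339, -0.0003, 0.2864]
eef_rot: [0.707, 0.707, -0.001, -0.001]
contact_force: [0.8, 0.3, 0.6]
width: 0.001
finger_force: 0.0
```

Emit:
arm_command([
  [0.03,0,0,0,0,0,255],
  [0.055,0,0,0,0,0,255],
  [0.068,0,0,0,0,0,255],
  [0.068,0,0,0,0,0,255],
])

```text
time_s: 3.38
tool_pos: [0.5346, 0.0688, 0.2871]
eef_rot: [0.706, 0.709, -0.0, -0.001]
contact_force: [0.4, 0.1, -0.1]
width: -0.0
finger_force: 0.0
```

```bash
python3 - <<'E'
from h import *
print(env.get_obs()['tool_pos'])
s=save('scene','s4'); t=save('side','t4')
a=cv2.resize(s['color'][165:305,220:345],(390,437),interpolation=2); b=cv2.resize(t['color'][130:280,215:350],(400,444),interpolation=2)
c=np.zeros((444,790,3),np.uint8); c[:437,:390]=a;c[:,390:]=b
cv2.imwrite('pics/z4.png',c[:,:,::-1])
C=np.array([.600,.0935])
for k in range(190,-226,-15):
  th=np.radians(k); n=(-np.sin(th),np.cos(th)); q=C+.07*np.array([np.cos(th),np.sin(th)]); print(k,(q+.021*np.array(n)).round(3))
E
```

```text
[0.5346105  0.06878977 0.28706732]
190 [0.535 0.061]
175 [0.528 0.079]
160 [0.527 0.098]
145 [0.531 0.116]
130 [0.539 0.134]
115 [0.551 0.148]
100 [0.567 0.159]
85 [0.585 0.165]
70 [0.604 0.166]
55 [0.623 0.163]
40 [0.64  0.155]
25 [0.655 0.142]
10 [0.665 0.126]
-5 [0.672 0.108]
-20 [0.673 0.089]
-35 [0.669 0.071]
-50 [0.661 0.053]
-65 [0.649 0.039]
-80 [0.633 0.028]
-95 [0.615 0.022]
-110 [0.596 0.021]
-125 [0.577 0.024]
-140 [0.56  0.032]
-155 [0.545 0.045]
-170 [0.535 0.061]
-185 [0.528 0.079]
-200 [0.527 0.098]
-215 [0.531 0.116]
```

View pics/z4.png

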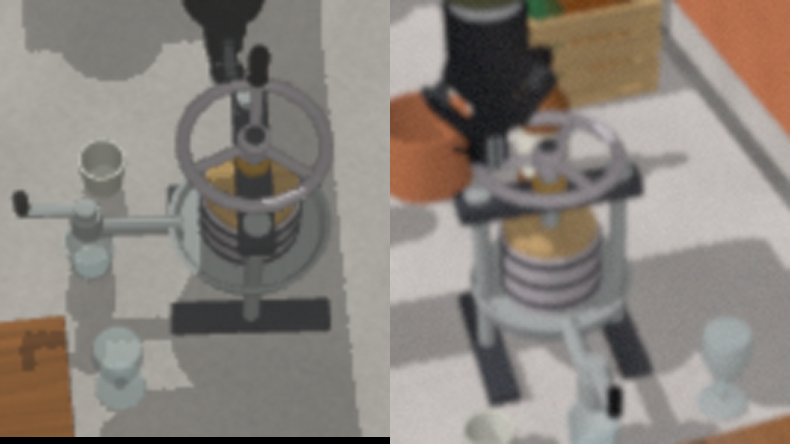

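The lever is seen open with its stub at (20,203) of the crop. The fingers are on the counter-clockwise side of the handle, ready to push.

Emit:
arm_command([
  [0.01,-0.006,0,0,0,0,255],
  [0.028,-0.007,0,0,0,0,255],
  [0.046,-0.003,0,0,0,0,255],
  [0.064,0.005,0,0,0,0,255],
  [0.078,0.017,0,0,0,0,255],
])

```text
time_s: 3.9
tool_pos: [0.5507, 0.1412, 0.287]
eef_rot: [0.708, 0.706, -0.004, 0.001]
contact_force: [-4.1, -14.9, 2.3]
width: -0.006
finger_force: 7.5
```

Emit:
arm_command([
  [0.011,0.016,0,0,0,0,255],
  [0.017,0.034,0,0,0,0,255],
  [0.018,0.053,0,0,0,0,255],
  [0.015,0.072,0,0,0,0,255],
  [0.007,0.089,0,0,0,0,255],
])

```text
time_s: 4.32
tool_pos: [0.6399, 0.1528, 0.2864]
eef_rot: [0.707, 0.707, -0.001, -0.003]
contact_force: [-3.0, 7.7, -0.2]
width: 0.001
finger_force: 4.4
```

```bash
python3 - <<'E'
from h import *
print(env.get_obs()['tool_pos'])
s=save('scene','s5'); t=save('side','t5')
a=cv2.resize(s['color'][165:305,240:365],(390,437),interpolation=2); b=cv2.resize(t['color'][130:280,215:350],(400,444),interpolation=2)
c=np.zeros((444,790,3),np.uint8); c[:437,:390]=a;c[:,390:]=b
cv2.imwrite('pics/z5.png',c[:,:,::-1])
E
```

```text
[0.63994775 0.15279405 0.28640345]
```

View pics/z5.png

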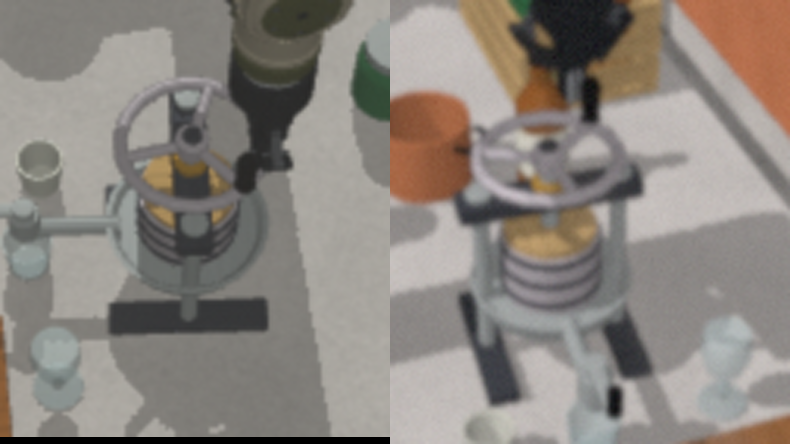

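The handle's top is at about (247,160) of the scene crop, ahead of the fingertips and rolling round as planned; I go on.

Emit:
arm_command([
  [-0.013,0.015,0,0,0,0,255],
  [-0.029,0.025,0,0,0,0,255],
  [-0.047,0.032,0,0,0,0,255],
  [-0.066,0.033,0,0,0,0,255],
  [-0.084,0.029,0,0,0,0,255],
])

```text
time_s: 4.83
tool_pos: [0.6716, 0.0686, 0.2866]
eef_rot: [0.707, 0.707, 0.002, -0.001]
contact_force: [1.7, 10.9, -1.6]
width: 0.001
finger_force: 5.1
```

Emit:
arm_command([
  [-0.018,-0.008,0,0,0,0,255],
  [-0.032,-0.02,0,0,0,0,255],
  [-0.043,-0.036,0,0,0,0,255],
  [-0.049,-0.054,0,0,0,0,255],
  [-0.05,-0.073,0,0,0,0,255],
])

```text
time_s: 5.25
tool_pos: [0.599, 0.0148, 0.2869]
eef_rot: [0.708, 0.706, 0.001, 0.002]
contact_force: [7.6, -4.3, -3.9]
width: 0.001
finger_force: 4.2
```

Emit:
arm_command([
  [0.003,-0.019,0,0,0,0,255],
  [0.011,-0.036,0,0,0,0,255],
  [0.024,-0.051,0,0,0,0,255],
  [0.04,-0.061,0,0,0,0,255],
  [0.04,-0.061,0,0,0,0,255],
])

```text
time_s: 5.67
tool_pos: [0.5338, 0.0575, 0.2876]
eef_rot: [0.707, 0.707, -0.001, 0.0]
contact_force: [0.0, 0.0, -0.3]
width: -0.004
finger_force: 0.2
```

```bash
python3 - <<'E'
from h import *
print(env.get_obs()['tool_pos'])
s=save('scene','s6'); t=save('side','t6')
a=cv2.resize(s['color'][165:305,220:345],(390,437),interpolation=2); b=cv2.resize(t['color'][130:280,215:350],(400,444),interpolation=2)
c=np.zeros((444,790,3),np.uint8); c[:437,:390]=a;c[:,390:]=b
cv2.imwrite('pics/z6.png',c[:,:,::-1])
E
```

```text
[0.53380794 0.05748889 0.2876173 ]
```

View pics/z6.png

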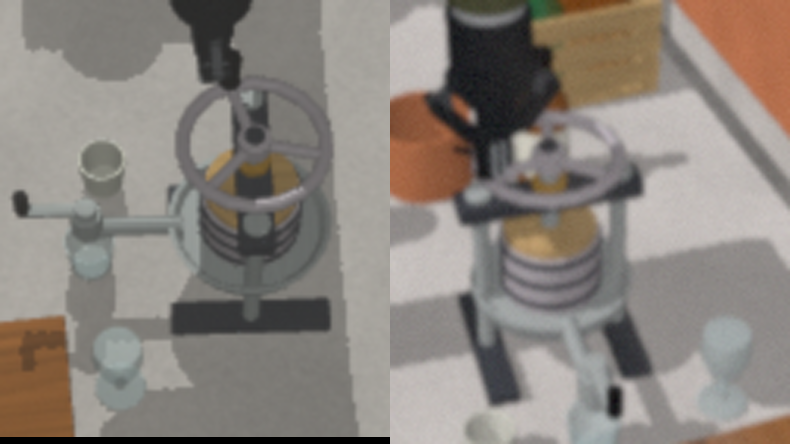

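Handle top is at about (230,58) of the crop, some 25 mm short of its start (260,52). I push on slowly.

Emit:
arm_command([
  [0.008,-0.003,0,0,0,0,255],
  [0.016,-0.005,0,0,0,0,255],
  [0.024,-0.006,0,0,0,0,255],
  [0.024,-0.006,0,0,0,0,255],
])

```text
time_s: 6.1
tool_pos: [0.5311, 0.0809, 0.2876]
eef_rot: [0.707, 0.707, 0.0, 0.001]
contact_force: [-0.9, -2.0, 1.3]
width: -0.005
finger_force: 0.8
```

Emit:
arm_command([
  [-0.01,0,0,0,0,0,255],
  [-0.04,0,0,0,0,0,255],
  [-0.08,0,0,0,0,0,255],
  [-0.1,0,0,0,0,0,255],
  [-0.1,0,0,0,0,0,255],
])

```text
time_s: 6.52
tool_pos: [0.5308, -0.023, 0.2869]
eef_rot: [0.709, 0.705, -0.0, 0.0]
contact_force: [0.3, -0.5, 0.3]
width: -0.001
finger_force: 0.0
```

```bash
python3 - <<'E'
from h import *
a=dict(np.load('pics/scene.npz')); s=save('scene','s7')
o=np.vstack
A=cv2.resize(a['color'][170:290,220:345],(395,379),interpolation=2); B=cv2.resize(s['color'][170:290,220:345],(395,379),interpolation=2)
cv2.imwrite('pics/z7.png',np.hstack([A,B])[:,:,::-1])
for q in(a,s):
  g=q['color'].max(2); m=(g<60).astype(np.uint8); m[:170]=0;m[200:]=0;m[:,:296]=0;m[:,312:]=0
  ys,xs=np.nonzero(m[:192]); print(xs.mean(),ys.mean(),ys.min(),len(xs))
E
```

```text
302.44615384615383 185.6769230769231 180 65
301.0 185.71666666666667 180 60
```

View pics/z7.png

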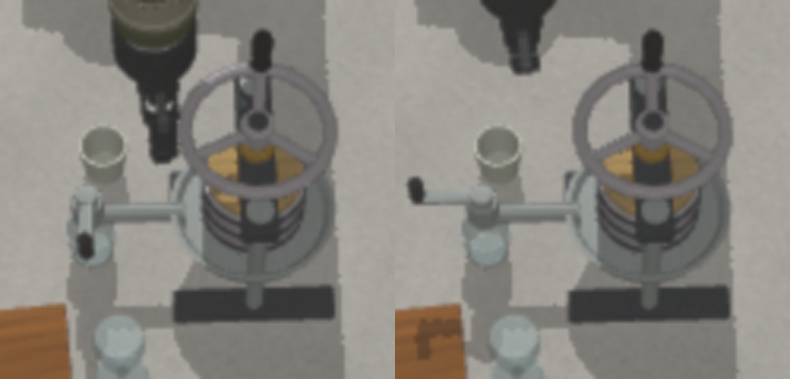

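The handle is back at (258,50) against (262,50) before, about 4 mm off. The tap is open, the glasses are unmoved and the hand is clear, so I hand the job in.

```bash
python3 -c "
from bench import env
print(env.close_job())"
```

```text
the job is handed in; nothing more can be done
None
```

The job is handed in, but it returned no verdict: in the last picture the tap was fully open, the wheel had gone one turn clockwise with its handle about 4 mm from its start, the glass was unmoved and the hand clear.

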